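# Sort toy-truck parts into their trays

### The arm

A 6-joint arm with a two-finger parallel gripper is mounted at the origin on the work surface. World frame = base frame: x ahead of the robot, y to its left, z up, the work surface at z = 0. Lengths are in m, angles in rad, forces in N, time in s.
With the tool pointing down it reaches from about 0.275 to 0.825 m from the base axis. Payload 4.9 kg.
Tool frame: the origin (TCP) lies midway between the tips of the shut fingers; the grasp point (between the pads) lies 19 mm behind it (bot.grip_depth is the distance from the TCP to the grasp point, in m); z points along the fingers, y is the line along which they close (so a half turn about z gives the same grasp; the last joint's range is limited). The gripper opens to 85 mm and grips with 20 to 120 N. Pads are 22 mm wide; open, the fingers measure 114 mm over their backs; the gripper's body (76 mm by 85 mm) begins 54 mm behind the grasp point. The pads swing forward as they close: fully open they stand 13 mm farther back than shut.
Start: joints at [-1.399, 0.326, -0.193, 1.052, 0, 1.437], TCP at [0.166, -0.524, 0.231] pointing down, gripper open.
Joint ranges: [-2.65, 2.65], [-0.97, 1.79], [-1.3, 1.35], [-1.93, 2.1], [-1.47, 1.37], [-3.14, 3.14]. Speed limits (rad/s): [2.57, 2.57, 3.14, 3.14, 3.14, 3.14].

### API

Orientations are given as a unit quaternion [w, x, y, z].
In Python, from cell import bot gives the robot as it stands. Calls block until the motion is done:
- bot.move_pose(position, orientation): joint-space move of the TCP to a pose.
- bot.move_linear(position, speed=0.15, rotation=None, until_force=None): straight line of the TCP; rotation=None keeps the orientation; speed is the mean speed in m/s. With until_force (N) it stops when the force on the tool has changed by that much, and returns True; else False.
- bot.goto_joints(angles): joint-space move.
- bot.set_gripper(opening, grasp_force=None): opening from 0.0 (shut) to 1.0 (fully open); grasp_force is the grip in N (None keeps the last); returns when the fingers have stopped.
- bot.wait(seconds).
- bot.solve_ik(position, orientation): joint angles nearest the present ones, or None.
- bot.camera(name): name is "scene" or "top" or "wrist"; returns the picture (480x640x3 uint8, red, green, blue); there is no depth.
- bot.calibration(name): a dict with "mtx" (3x3 intrinsics, pixels), "extrinsics" (4x4, takes a point from world to camera coordinates); the wrist camera has in their place "hand_eye" (4x4, takes a point from camera to tool coordinates, whose origin is the TCP and whose axes are the flange's). Camera axes: x right, y down, z forward; pixel columns grow to the right and rows downward; lengths in m; the calibration is good to about 2 mm. A picture is of the moment at which its call begins: read the wrist's pose just before it. calibration takes no time and is no camera call.
A pose or a line that the arm cannot do raises bot.PlanningError and nothing moves.
- bot.close_job(): hands the job in; it is judged then, once.
Trained networks look in the newest picture that a camera, given by its name, has taken for a name from the list of things; names that differ only in an ending like _2 or _b are one class to them, and where a whole thing is asked for, a point or a joint stands for the part that bears it (a point fixed in the world has none). Each returns a list of dicts, best first, with "confidence" (0 to 1); they miss things now and then, are a little off and sometimes report something else, mostly with a low value. They report only what shows in the picture. A call takes as long as a camera call. They do not tell look-alikes from the thing itself.
- bot.search_frame(camera, thing): "bbox" ([left, top, width, height] in pixels, round what is visible of it).
Readings, each from a call of its own:
- bot.read_clock(): time.
- bot.read_joint_positions(): joint angles.
- bot.read_joint_vel(): joint speeds.
- bot.read_joint_efforts(): joint torques, N m.
- bot.read_position(): TCP position.
- bot.read_tool_rot(): TCP orientation.
- bot.read_ft_force(): force on the tool from outside, world axes, zero at the start.
- bot.read_moment(): the same for the moment, N m.
- bot.read_gripper_width(): opening from 0.0 (shut) to 1.0 (fully open).
- bot.read_finger_force(): force on a finger pad.
Only numpy, scipy, OpenCV 4.12 (cv2) and the standard library are available. Lean on these libraries where they do the work, as an engineer would, in place of code of your own. Each camera call takes 0.05 s, during which the arm holds its last target. There are 200 camera calls.

### The job

Tidy up the toy-truck parts on the school workshop bench: put both wheels in the round metal pan, both square axle bars in the long plywood trough, lying lengthwise in it, and the round-ended cab block in the square green tray. Everything must lie flat on the floor of its tray, side by side or end to end, nothing stacked or leaning on a rim.

Things in the scene. Friction and masses are not known exactly. Their poses are not given: they have to be found in the camera images.
- wheel_a_center (a point): the centre (half-way up) of one of two identical toy wheels: a plain pine disc 50 mm in diameter and 22 mm thick with a small dark axle mark, lying flat and loose on the bench; z axis = the wheel's axis (upright at the start)
- wheel_b_center (a point): the centre (half-way up) of one of two identical toy wheels: a plain pine disc 50 mm in diameter and 22 mm thick with a small dark axle mark, lying flat and loose on the bench; z axis = the wheel's axis (upright at the start)
- bar_a_center (a point): the centre (half-way up) of one of two identical axle bars: a plain pine bar of square section, 70 x 24 x 24 mm, lying loose on the bench; x axis = along its 70 mm length, z up at the start
- bar_b_center (a point): the centre (half-way up) of one of two identical axle bars: a plain pine bar of square section, 70 x 24 x 24 mm, lying loose on the bench; x axis = along its 70 mm length, z up at the start
- cab_center (a point): the centre (half-way up) of the cab block: a plain pine block lying flat and loose, 72.5 mm long (x), 45 mm wide (y), 28 mm thick (z), square at the -x end and half-round at the +x end (the rounding begins 14 mm from the centre), with a dark round window mark on top near the round end; the 45 mm sides are flat and parallel at its middle
- pan: round aluminium pan for the wheels, fixed to the bench: outer diameter 180 mm at the rim and 174 at the foot, wall 3 mm (inside floor at least 166 mm across), 30 mm high, floor 4 mm thick; origin = centre of its underside, z up; both wheels fit side by side
- trough: long plywood trough for the axle bars, fixed: 220 mm (x) by 100 mm (y) outside, 30 mm high, walls and floor 6 mm (inside 208 x 88 mm); origin = centre of its underside, x axis along its length; both bars fit end to end
- square_tray: square green painted tray for the cab block, fixed: 130 x 130 mm outside, 30 mm high, walls and floor 5 mm (inside 120 x 120 mm); origin = centre of its underside, x and y along its sides
There are look-alikes about, which are no part of the job. What is shaped like the part that bears bar_b_center but black, orange or turquoise is not meant.

How it is judged:
By the outcome, as a careful person would: the job done as asked, in the order asked, and still so for the second after the job is handed in, with the robot touching nothing.
It also fails if it takes over 138 s, if anything falls off the work surface, if the arm or the gripper's body presses on something with over 40 N, if the wrist force passes 120 N, or if a joint passes its speed limit or range.

## Working session

There is one attempt and no reset: what is moved stays moved. The work goes in short steps, each a Python script; the robot and the scene stay as the last script left them, time stands still between calls to the robot, and variables do not carry over. Pictures are saved under pics/ and viewed, at most 14 in all, crops included, and the job is handed in when it is done.

```bash
mkdir -p pics
python3 - <<'E'
from cell import bot
import cv2,numpy as np
for c in("top","scene"):
    im=bot.camera(c); cv2.imwrite(f"pics/{c}0.png",im[:,:,::-1])
    k=bot.calibration(c); print(c,np.round(k["mtx"],1).tolist(),np.round(k["extrinsics"],3).tolist())
    for t in("wheel_a_center","bar_a_center","cab_center","pan","trough","square_tray"):
        print(t,[(np.round(d["bbox"]).astype(int).tolist(),round(d["confidence"],2)) for d in bot.search_frame(c,t)])
print(bot.calibration("wrist"),bot.read_clock(),bot.read_tool_rot())
E
```

```text
top [[579.9, 0.0, 312.3], [0.0, 579.9, 233.0], [0.0, 0.0, 1.0]] [[0.013, -1.0, -0.026, 0.008], [-0.993, -0.01, -0.119, 0.479], [0.119, 0.027, -0.993, 1.08], [0.0, 0.0, 0.0, 1.0]]
wheel_a_center [([210, 153, 27, 26], 0.67)]
bar_a_center [([418, 145, 20, 36], 0.87)]
cab_center []
pan [([271, 107, 95, 89], 0.75)]
trough [([470, 190, 70, 121], 0.56), ([305, 233, 17, 34], 0.29)]
square_tray [([99, 212, 81, 76], 0.69)]
scene [[491.7, 0.0, 319.4], [0.0, 491.7, 243.9], [0.0, 0.0, 1.0]] [[0.219, 0.976, 0.022, -0.113], [0.578, -0.111, -0.809, -0.236], [-0.786, 0.19, -0.588, 1.432], [0.0, 0.0, 0.0, 1.0]]
wheel_a_center [([414, 276, 22, 22], 0.68), ([211, 304, 21, 33], 0.68)]
bar_a_center [([210, 304, 24, 38], 0.67)]
cab_center [([225, 250, 35, 25], 0.57), ([414, 276, 23, 25], 0.38)]
pan [([290, 274, 95, 75], 0.64)]
trough [([106, 232, 76, 80], 0.89)]
square_tray [([426, 206, 78, 45], 0.97), ([314, 236, 11, 29], 0.75)]
{'mtx': array([[362.02257972,   0.        , 320.02779634],
       [  0.        , 362.02257972, 242.54719369],
       [  0.        ,   0.        ,   1.        ]]), 'hand_eye': array([[-2.39366532e-04, -9.61840895e-01, -2.73609275e-01,
         7.01197631e-02],
       [ 9.99999935e-01, -3.04104928e-04,  1.94196778e-04,
        -4.98982417e-04],
       [-2.69992332e-04, -2.73609211e-01,  9.61840905e-01,
        -1.41304333e-01],
       [ 0.00000000e+00,  0.00000000e+00,  0.00000000e+00,
         1.00000000e+00]])} 0.7 [ 1.75533456e-05  9.88332573e-01  1.52311278e-01 -4.26491067e-06]
```

View pics/top0.png

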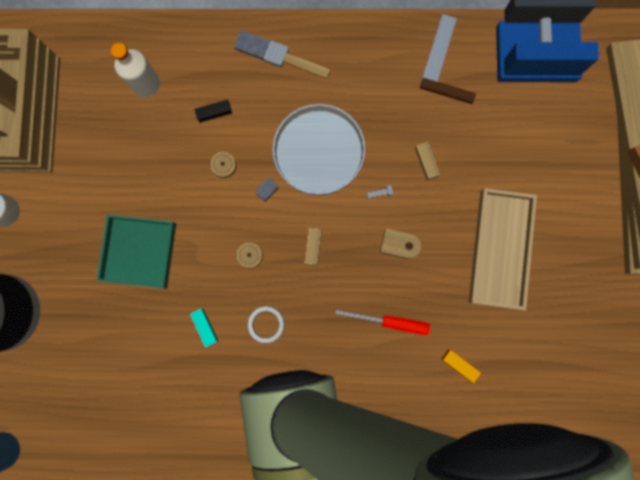

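View pics/scene0.png

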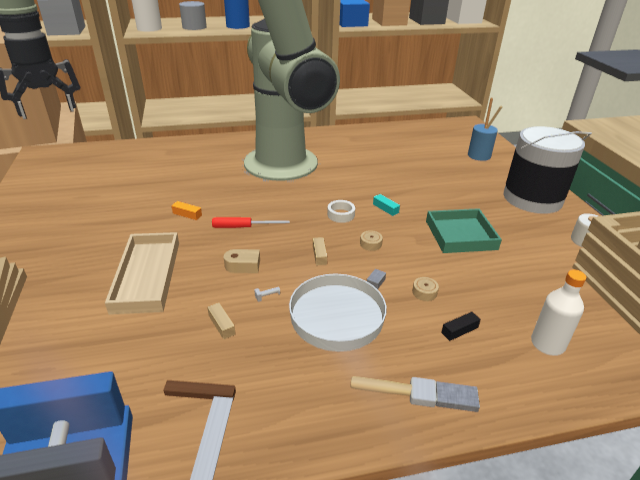

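The top view shows these parts:
- **Wheels:** pine discs at (223,164) and (249,255). The white ring at (266,324) is not a wheel.
- **Bars:** pine bars at (428,160) and (313,246). The black (213,110), turquoise (203,327) and orange (462,366) ones are look-alikes, excluded by colour.
- **Cab:** at (401,244), with its round end to the right.
- **Trays:** pan (319,150), trough (504,249), green tray (137,252).

I'll segment the parts and confirm them in one enlarged crop.

```bash
cat > h.py <<'E'
from cell import bot
import cv2,numpy as np
def ray(px,K,T,z):
    """pixels -> world points on the plane z; T world->camera"""
    R,t=T[:3,:3],T[:3,3]; c=-R.T@t
    d=np.c_[np.atleast_2d(px),np.ones(len(np.atleast_2d(px)))]@np.linalg.inv(K).T@R
    return (c+d*((z-c[2])/d[:,2])[:,None])
def top(px,z):
    k=bot.calibration("top"); return ray(np.float64(px),k["mtx"],k["extrinsics"],z)
E
python3 - <<'E'
from h import *
im=cv2.imread("pics/top0.png")
hsv=cv2.cvtColor(im,cv2.COLOR_BGR2HSV)
for n,p in dict(wheel=(223,158),bar=(428,160),cab=(392,243),table=(270,220),trough=(500,250),tray=(137,252)).items(): print(n,hsv[p[1],p[0]])
x0,y0,s=185,90,2.2
crop=cv2.resize(im[y0:y0+270,x0:x0+360],None,fx=s,fy=s,interpolation=cv2.INTER_CUBIC)
# pine: brighter than table
m=((hsv[:,:,2]>138)&(hsv[:,:,1]<150)&(hsv[:,:,1]>60)&(hsv[:,:,0]<25)).astype(np.uint8)
m=cv2.morphologyEx(m,cv2.MORPH_CLOSE,np.ones((5,5)))
for c in cv2.findContours(m,0,2)[0]:
    a=cv2.contourArea(c)
    if a<150: continue
    (cx,cy),_,_=cv2.minAreaRect(c)
    if not 185<cx<600: continue
    z=.03 if cx>460 else .02
    r=cv2.minAreaRect(top(c[:,0],z)[:,:2].astype(np.float32))
    print(round(cx),round(cy),a,np.round(r[0],4),np.round(r[1],4),round(r[2],1))
    cv2.drawContours(crop,[((c-[x0,y0]+.5)*s).astype(int)],-1,(0,0,255),1)
cv2.imwrite("pics/crop0.png",crop)
E
```

```text
wheel [ 19 114 145]
bar [ 19 112 157]
cab [ 19 112 146]
table [ 15 167 134]
trough [ 19  94 169]
tray [ 80 148 102]
248 254 462.5 [0.4385 0.1368] [0.0463 0.0465] 0.6
402 243 761.0 [ 0.4625 -0.1589] [0.0726 0.045 ] 77.5
312 245 387.5 [0.4565 0.0134] [0.0244 0.0723] 83.7
505 249 6205.0 [ 0.4546 -0.3513] [0.1019 0.2234] 82.9
222 163 428.5 [0.6173 0.1927] [0.0452 0.0482] 86.3
428 159 374.0 [ 0.6278 -0.21  ] [0.07  0.024] 19.6
306 64 346.0 [0.8201 0.031 ] [0.0934 0.0184] 67.6
```

View pics/crop0.png

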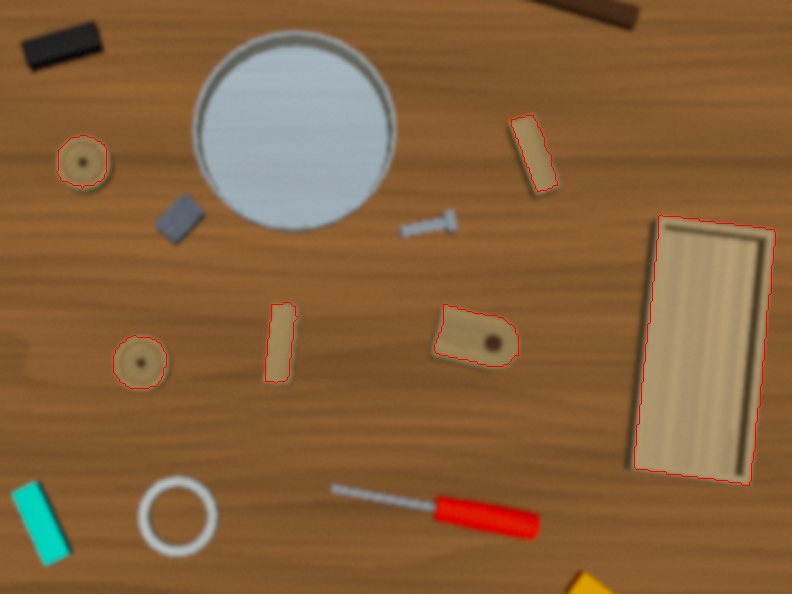

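The crop confirms five pine parts: two discs with axle marks, two plain pine bars and the cab with its window mark. The contours follow them well. Next I'll measure the pan and tray, then move the first wheel.

```bash
cat >> h.py <<'E'
from scipy.spatial.transform import Rotation as Rot
OFF={}
def quats(phi):
    for p in(phi,phi+np.pi):
        c,s=np.cos(p),np.sin(p)
        q=Rot.from_matrix(np.array([[-s,c,0],[c,s,0],[0,0,-1.]])).as_quat(); yield q[[3,0,1,2]]
def over(x,y,z,phi):
    now=bot.read_joint_positions(); best=None
    for q in quats(phi):
        j=bot.solve_ik([x,y,z],q)
        if j is not None:
            d=np.abs(np.array(j)-now).max()
            if best is None or d<best[0]: best=(d,q)
    bot.move_pose([x,y,z],best[1])
def pick(x,y,phi,width,safe=.12,lift=.004):
    """width in m; returns TCP height of the grasp"""
    bot.set_gripper(min(1,(width+.014)/.085),40)
    over(x,y,safe,phi)
    bot.move_linear([x,y,.025],.15)
    hit=bot.move_linear([x,y,-.012],.03,until_force=4)
    zc=bot.read_position()[2]; zg=zc+lift
    bot.move_linear([x,y,zg],.05)
    bot.set_gripper(0,40)
    print("hit",hit,"zc",round(zc,4),"w",bot.read_gripper_width(),"f",bot.read_finger_force(),"ft",np.round(bot.read_ft_force(),1),"t",bot.read_clock())
    bot.move_linear([x,y,safe],.2)
    return zg
def place(x,y,phi,width,zg,floor,safe=.12):
    over(x,y,safe,phi)
    print("held",bot.read_gripper_width())
    bot.move_linear([x,y,zg+floor+.012],.2)
    hit=bot.move_linear([x,y,zg+floor-.003],.03,until_force=4)
    print("down",hit,bot.read_position()[2]-zg-floor)
    bot.set_gripper(min(1,(width+.014)/.085))
    bot.move_linear([x,y,safe],.2)
    print("t",bot.read_clock())
E
python3 - <<'E'
from h import *
im=cv2.imread("pics/top0.png"); hsv=cv2.cvtColor(im,cv2.COLOR_BGR2HSV)
def big(m,z,box):
    m=m.astype(np.uint8); k=np.zeros_like(m); a,b,c,d=box; k[b:d,a:c]=m[b:d,a:c]
    k=cv2.morphologyEx(k,cv2.MORPH_CLOSE,np.ones((7,7)))
    c=max(cv2.findContours(k,0,1)[0],key=cv2.contourArea)
    return top(c[:,0],z)[:,:2].astype(np.float32)
g=big((abs(hsv[:,:,0].astype(int)-80)<15)&(hsv[:,:,1]>80),.03,(80,200,190,300)); r=cv2.minAreaRect(g); print("tray",r)
p=big(hsv[:,:,1]<90,.03,(265,98,375,202)); c=cv2.fitEllipse(cv2.convexHull(p)); print("pan",c)
px,py=c[0]
zg=pick(.4385,.1368,0,.05)
place(px,py+.037,0,.05,zg,.004)
cv2.imwrite("pics/w1.png",bot.camera("wrist")[:,:,::-1])
E
```

```text
tray ((0.44137927889823914, 0.35154345631599426), (0.13266323506832123, 0.1263992041349411), 84.32801055908203)
pan ((0.6448531150817871, 0.003662601811811328), (0.18134036660194397, 0.18289029598236084), 80.4083480834961)
hit True zc -0.0061 w 0.5709907246506166 f 40.65512327899455 ft [-1.2 -0.1  6.6] t 5.9083
held 0.5714397940433127
down True 0.00030977141091446947
t 9.75
```

View pics/w1.png

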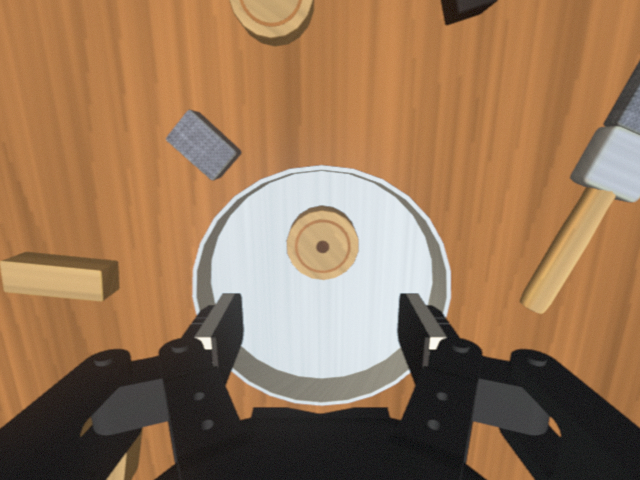

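The first wheel lies flat in the pan, at (322,246) in this view. Next come the second wheel and the two bars.

Run:
```python
from h import *
r=np.radians
zg=pick(.6173,.1927,0,.05); place(.6449,.0037-.037,0,.05,zg,.004)
cv2.imwrite("pics/w2.png",bot.camera("wrist")[:,:,::-1])
u=np.array([np.cos(r(-7.1)),np.sin(r(-7.1))]); c=np.array([.4546,-.3513])
zg=pick(.6278,-.2100,r(109.6),.024); place(*(c+.05*u),r(82.9),.024,zg,.006)
cv2.imwrite("pics/w3.png",np.vstack([cv2.resize(cv2.imread("pics/w2.png"),(400,300)),cv2.resize(bot.camera("wrist")[:,:,::-1],(400,300))]))
```

```text
hit True zc -0.0061 w 0.5666635474535079 f 41.82153171903337 ft [-0.6 -0.2  1.8] t 12.95
held 0.5641506728397607
down True -9.603624704513855e-05
t 16.7917
hit True zc -0.0012 w 0.2723868157183237 f 40.193944573402405 ft [-0.7 -0.4 -0.3] t 20.2833
held 0.27098671554564296
down True -0.00024793574088934935
t 23.9167
```

View pics/w3.png

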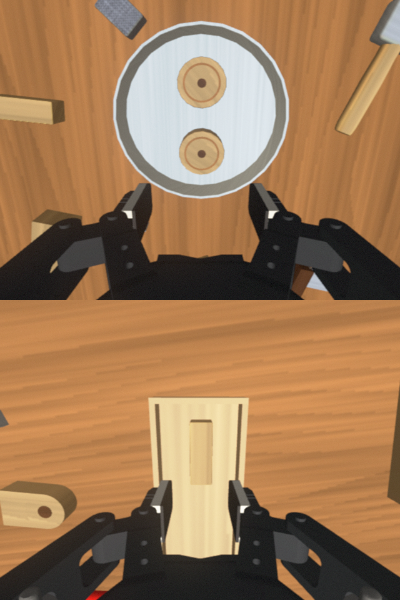

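Both wheels lie flat in the pan, and the first bar lies lengthwise in the trough. Next are the second bar and the cab.

Run:
```python
from h import *
r=np.radians
u=np.array([np.cos(r(-7.1)),np.sin(r(-7.1))]); c=np.array([.4546,-.3513])
zg=pick(.4565,.0134,r(83.7),.024); place(*(c-.05*u),r(82.9),.024,zg,.006)
zg=pick(.4625,-.1589,r(-12.5),.045); place(.4414,.3515,r(-5.7),.045,zg,.005)
cv2.imwrite("pics/w4.png",bot.camera("wrist")[:,:,::-1])
bot.move_linear([.4414,.3515,.22],.2)
bot.goto_joints([-1.399,.326,-.193,1.052,0,1.437])
a=bot.camera("top")[80:320,80:560,::-1]; b=cv2.resize(cv2.imread("pics/w4.png"),(400,300))
a=cv2.resize(a,(600,300),interpolation=cv2.INTER_CUBIC)
s=cv2.resize(bot.camera("scene")[190:370,90:520,::-1],(717,300))
cv2.imwrite("pics/fin.png",cv2.resize(np.vstack([np.pad(a,((0,0),(0,117),(0,0))),s]),None,fx=1,fy=1)); print(bot.read_clock())
```

```text
hit True zc -0.0013 w 0.2735903914451911 f 40.07842540740967 ft [ 0.7 -0.4  2.1] t 27.7417
held 0.2769479936247432
down True -0.00025987262293754483
t 31.9333
hit True zc -0.0049 w 0.5222515510802962 f 41.58119022846222 ft [0.3 0.9 1.9] t 35.5417
held 0.5167117135719415
down True -0.00010731689170338354
t 40.3
44.3083
```

View pics/fin.png

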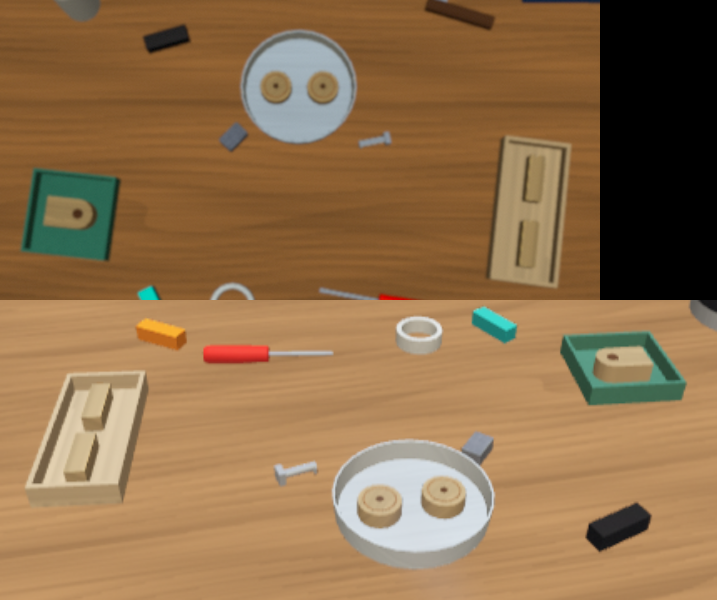

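View pics/w4.png

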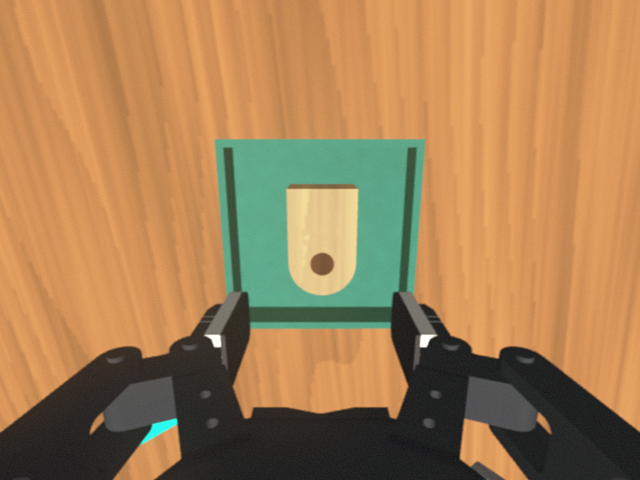

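All five parts lie flat on the floors of their trays. In the top view the wheels are at (276,87) and (323,87), the bars end to end at (535,178) and (527,243), and the cab at (69,212). The look-alikes have not moved.

```bash
python3 -c "
from cell import bot
print(bot.close_job())"
```

```text
the job is handed in; nothing more can be done
None
```

I put both wheels in the pan, then both bars lengthwise in the trough, then the cab in the green tray; the final pictures show all five lying flat, and I handed the job in at about 44 s of the 138 s allowed.

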